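# Slide the keyed coupling hub onto the drive stub

## Robot

A 6-joint arm with a two-finger parallel gripper is mounted at the origin on a cart in front of the work surface, level with it; the furniture and walls round the work are solid. World frame = base frame: x ahead of the robot, y to its left, z up, the work surface at z = 0. Lengths are in m, angles in rad, forces in N, time in s.
With the tool pointing down it reaches from about 0.3 to 0.775 m from the base axis. Payload 14.6 kg.
Tool frame: the origin (TCP) lies at the very end of the fingers, on their centre line; the grasp point (between the pads) lies 19 mm behind it; z points along the fingers, y is the line along which they close (so a half turn about z gives the same grasp; the last joint's range is limited). The gripper opens to 94 mm and grips with 3 to 60 N. Pads are 16 mm wide; open, the fingers measure 119 mm over their backs; the gripper's body (75 mm by 177 mm) begins 78 mm behind the grasp point.
Start: joints at [-1.299, 0.3, 1.521, -0, 1.321, -0.067], TCP at [0.183, -0.519, 0.205] pointing down, gripper open.
Joint ranges: [-3.03, 3.03], [-0.79, 2.21], [0.23, 2.52], [-1.04, 4.18], [0, 3.07], [-2.55, 2.55]. Speed limits (rad/s): [2.22, 2.22, 2.57, 3.14, 3.14, 3.14].

## Interface

Orientations are given as [roll, pitch, yaw] about the fixed x, y, z axes, in that order (R = Rz(yaw) Ry(pitch) Rx(roll)).
In Python, from station import ctrl gives the robot as it stands.
- The arm moves only by the tool carry_out, never from a script. Its argument "motion" is text: rows parted by semicolons, each of 7 numbers parted by spaces: the shift along the world's x, y, z in m, then the turn, a rotation vector about the world's x, y, z in degrees, then the closure in counts, from 0 (fully open) to 255 (shut). In form: dx dy dz wx wy wz hand; .... A call has 1 to 20 rows; each row shifts and turns the commanded pose from where the row before left it; what a row does not reach is not made up. A row lasts 1/12 s, in which the tool goes at most 41.7 mm and 7.16 degrees, less where a joint would pass 70% of its speed; a pose out of reach is approached as far as the arm can. A call is refused whole if a number of a shift passes 0.0417 or a number of a turn 7.16, either way. A call with a gripper value outside its range is refused whole. The fingers move at their own pace and stop on an object; "grip_force" is the grip in N (left out, the last holds). Time passes only in rows, so rows that do not move let the fingers close. It gives the time, the measured TCP pose, the force, the opening and the grip force at its end, in the units of the state.
- ctrl.get_obs(): the state, without advancing time (a new reading comes with each control period).
- ctrl.camera(name): name is "scene" or "top" or "wrist"; returns a dict with "pixels" (384x512x3 uint8, red, green, blue), "range_z" (384x512 float32, m along the optical axis (not along the pixel's ray), 0 where there is no reading), "K" (3x3 intrinsics, pixels), "position" and "attitude" of the camera in the world. Camera axes: x right, y up, looking along -z (the intrinsics and any distortion apply to the point x, -y, -z); pixel columns grow to the right and rows downward; lengths in m; the calibration is good to about 2 mm. A picture is of the moment at which its call begins.
- ctrl.hand_in(): hands the job in; it is judged then, once.
The state is a dict: "time_s": time; "qpos": joint angles; "joint_vel": joint speeds; "tau": joint torques, N m; "ee_pos": TCP position; "eef_rot": TCP orientation; "force": force on the tool from outside, world axes, zero at the start; "moment": the same for the moment, N m; "grip_width": finger opening in m; "grip_force": force on a finger pad.
Only numpy, scipy, OpenCV 4.12 (cv2) and the standard library are available. Lean on these libraries where they do the work, as an engineer would, in place of code of your own. Each camera call takes 0.05 s, during which the arm holds its last target. There are 200 camera calls.

## Task

Fit the steel hub whose bore has two keyways onto the upright keyed shaft of the drive stub: turn it until its keyways line up with the shaft's two keys and slide it down fully home, flat on the shoulder. Let go of it there, and leave the other hub, the one with the plain round bore, where it is.

Things in the scene. Friction and masses are not known exactly. Their poses are not given: they have to be found in the camera images.
- keyed_hub: Loose steel hub, 0.35 kg, 45 mm high: round flange 76 mm across, 12 mm thick; above it a round boss 52 mm across, to grip at any yaw. Through bore: 30 mm round hole with two opposite keyways, together a slot 44 mm long along its x, 20 mm wide along its y. Origin: centre of the underside, z up. Half a turn gives the same shape. Stands on the bench at any yaw.
- plain_hub: Loose steel hub, the same outside as keyed_hub (45 mm high, flange 76 mm, boss 52 mm across) but with a plain round 30 mm bore without keyways; it does not pass over the shaft's keys. Origin: centre of the underside, z up. Stands on the bench beside keyed_hub; which is left or right varies.
- drive_stub: Upright shaft fixed to the bench (cannot turn): dark round foot 100 mm across, 12 mm thick, round housing 68 mm across, steel shaft 22 mm round with two opposite keys, 37 mm across them along its x, 12 mm thick along y, up to 76 mm above the origin, then tapering to 23 x 5 mm at the tip at 90 mm. Origin: centre of the underside, z up.
- stub_shoulder (a point): Centre of the flat shoulder round the shaft's root, 40 mm above drive_stub's origin, same axes. A hub that is home has its underside here and its x along the stub's x, either way round, with about 4 mm of play to each side and 12 degrees of turn.

How it is judged:
By the outcome, as a careful person would: the job done as asked, in the order asked, and still so for the second after the job is handed in, with the robot touching nothing.
It also fails if it takes over 35 s, if anything falls off the work surface, if the arm or the gripper's body presses on something with over 40 N, if the wrist force passes 120 N, or if a joint passes its speed limit or range.

## Working session

There is one attempt and no reset: what is moved stays moved. The work goes in short steps, Python scripts to look and compute and a tool call to move; the robot and the scene stay as the last step left them, time stands still between calls to the robot, and variables do not carry over. Pictures are saved under pics/ and viewed, at most 10 in all, crops included, and the job is handed in when it is done.

Besides the shell and the picture viewer there is one more tool, called after "Call:" in YAML: its name, and indented under it one key for each argument. carry_out: Moves the arm, as the interface text tells. Its arguments: {"type":"object","properties":{"motion":{"type":"string"},"grip_force":{"type":"number"}},"required":["motion"]}

```bash
ls; mkdir -p pics
cat > h.py <<'E'
import numpy as np, cv2
from station import ctrl
from scipy.spatial.transform import Rotation as R
def grab(n):
    c=ctrl.camera(n); return c
def rot(c):
    a=np.array(c["attitude"],float)
    return a if a.shape==(3,3) else (R.from_euler('xyz',a).as_matrix() if a.size==3 else None)
def cloud(c):
    z=c["range_z"]; K=c["K"]; v,u=np.mgrid[:z.shape[0],:z.shape[1]]
    p=np.stack([(u-K[0,2])/K[0,0]*z,-(v-K[1,2])/K[1,1]*z,-z],-1)
    return p@rot(c).T+np.array(c["position"])
def save(c,n,s=1):
    cv2.imwrite(n,cv2.resize(c["pixels"][:,:,::-1],None,fx=s,fy=s))
E
python3 - <<'E'
from h import *
ims=[]
for n in["scene","top"]:
    c=grab(n);save(c,f"pics/{n}0.png",1.5);print(n,c.keys(),c["K"],c["position"],c["attitude"])
    np.savez(n+"0.npz",**c)
o=ctrl.get_obs();print(o)
E
```

```text
pics
scene dict_keys(['pixels', 'range_z', 'K', 'position', 'attitude']) [[394.33143428   0.         250.06808886]
 [  0.         394.33143428 191.79362699]
 [  0.           0.           1.        ]] [0.10022973 0.58401055 0.43761084] [ 1.11988276 -0.0204437  -2.59294662]
top dict_keys(['pixels', 'range_z', 'K', 'position', 'attitude']) [[461.54621084   0.         246.48243794]
 [  0.         461.54621084 188.51203651]
 [  0.           0.           1.        ]] [ 0.35709653 -0.0516585   0.91622544] [ 0.17237988 -0.01394823 -1.59911753]
{'time_s': 0.1, 'qpos': array([-1.29860183e+00,  3.00410657e-01,  1.52150787e+00, -1.16927303e-05,
        1.32070899e+00, -6.65868496e-02]), 'joint_vel': array([ 0.00018171, -0.00292403, -0.00321332, -0.00039544, -0.00048856,
        0.00233806]), 'tau': array([ 1.47387691e-03, -5.32644582e+01, -3.53285086e+01,  7.09062768e-02,
        2.34920578e-02, -9.23024822e-05]), 'ee_pos': array([ 0.18272397, -0.51851188,  0.20495046]), 'eef_rot': array([-3.14055933e+00, -5.75564085e-05,  3.38784217e-01]), 'force': array([0.06990541, 0.02936012, 0.34828659]), 'moment': array([-0.04680558, -0.03597894, -0.03518372]), 'grip_force': 0.0, 'grip_width': 0.09401248889754202}
```

View pics/top0.png

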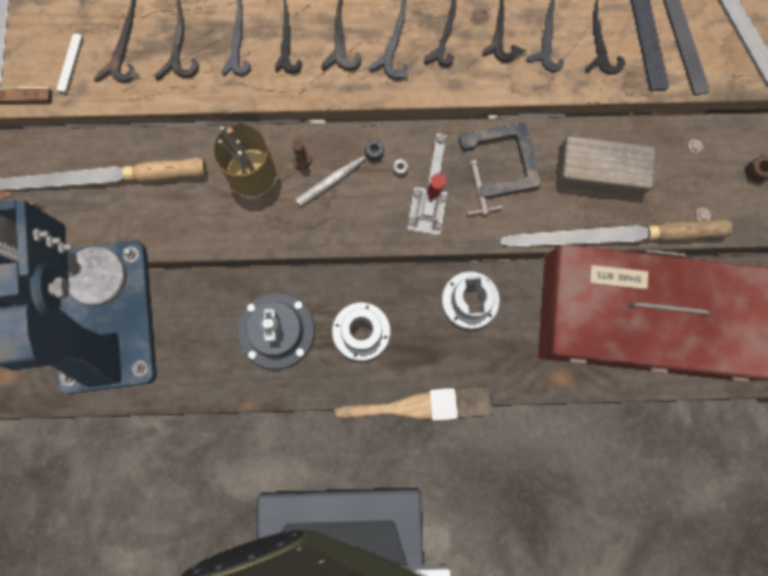

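View pics/scene0.png

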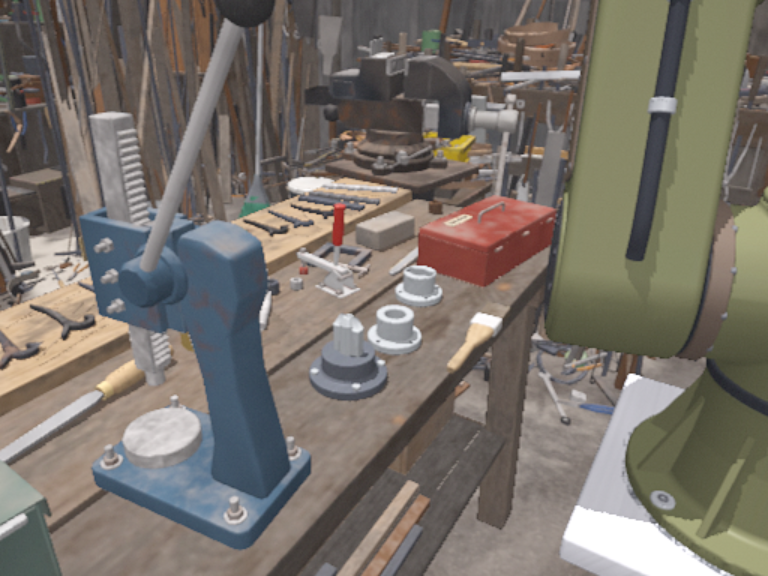

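The top view shows the drive stub at about (276,331), the plain hub at (361,331) and the keyed hub at (471,300), all in 1.5x pixels. The keyed hub's slot is nearly vertical in the image. In the scene view, the press stands to the left of the stub.

```bash
cat > m.py <<'E'
from h import *
def ontop(c,uv,z):
    K=c["K"];uv=np.atleast_2d(uv).astype(float)
    d=np.stack([(uv[:,0]-K[0,2])/K[0,0],-(uv[:,1]-K[1,2])/K[1,1],-np.ones(len(uv))],-1)@rot(c).T
    p=np.array(c["position"]); return p+d*((z-p[2])/d[:,2])[:,None]
def circ(p):
    A=np.c_[2*p,np.ones(len(p))];s=np.linalg.lstsq(A,(p**2).sum(1),rcond=None)[0]
    return s[:2],np.sqrt(s[2]+s[:2]@s[:2])
E
python3 - <<'E'
from m import *
c=dict(np.load("top0.npz"));P=cloud(c)
print("bench z",np.median(P[225:235,200:330,2]))
for n,(u,v),r in[("stub",(184,220),28),("plain",(241,221),24),("keyed",(314,200),24)]:
    sub=P[v-r:v+r,u-r:u+r].reshape(-1,3);h=sub[:,2]
    print(n,np.percentile(h,[5,50,90,95,99,100]).round(4))
    for lo,hi in[(.006,.02),(.035,.05),(.065,.1)]:
        q=sub[(h>lo)&(h<hi)]
        if len(q)>20:
            hull=cv2.convexHull(q[:,:2].astype(np.float32))[:,0].astype(float)
            print(lo,hi,len(q),np.median(q[:,2]).round(4),"circ",*circ(hull),cv2.minAreaRect(q[:,:2].astype(np.float32)))
x=c["pixels"][170:250,150:350,::-1];cv2.imwrite("pics/crop.png",cv2.resize(x,None,fx=4,fy=4,interpolation=cv2.INTER_CUBIC))
E
```

```text
bench z 0.0008347084506664659
stub [-0.002   0.013   0.0416  0.0784  0.0901  0.9162]
0.006 0.02 996 0.0132 circ [0.45515293 0.05659607] 0.04969276099227449 ((0.4551214575767517, 0.05576577037572861), (0.09792470932006836, 0.09866589307785034), 88.64433288574219)
0.035 0.05 789 0.0398 circ [0.45488282 0.05666292] 0.03356768280213248 ((0.4545493721961975, 0.05670926719903946), (0.06673154979944229, 0.06667748093605042), 44.408843994140625)
0.065 0.1 188 0.0849 circ [0.45486585 0.05789543] 0.01585553868367951 ((0.4542918801307678, 0.05641486868262291), (0.03630375117063522, 0.02177194319665432), 18.436473846435547)
plain [-0.002   0.0023  0.0446  0.0457  0.0477  0.9162]
0.006 0.02 575 0.012 circ [ 0.45100913 -0.05496775] 0.03765943696769399 ((0.4510417878627777, -0.05518265813589096), (0.07290355116128922, 0.07327936589717865), 88.25824737548828)
0.035 0.05 405 0.0447 circ [ 0.45075484 -0.0549833 ] 0.025624213348627238 ((0.45025381445884705, -0.055148061364889145), (0.05128410831093788, 0.04958932101726532), 88.21222686767578)
keyed [-0.0021  0.002   0.0439  0.0453  0.0478  0.9162]
0.006 0.02 554 0.0121 circ [ 0.49028866 -0.20191008] 0.03860300386559362 ((0.4890017807483673, -0.20119281113147736), (0.07553730905056, 0.07622681558132172), 28.667936325073242)
0.035 0.05 336 0.0445 circ [ 0.48870811 -0.20089407] 0.025773586466599774 ((0.48843878507614136, -0.20069214701652527), (0.05137581378221512, 0.05064398795366287), 37.6077995300293)
```

View pics/crop.png

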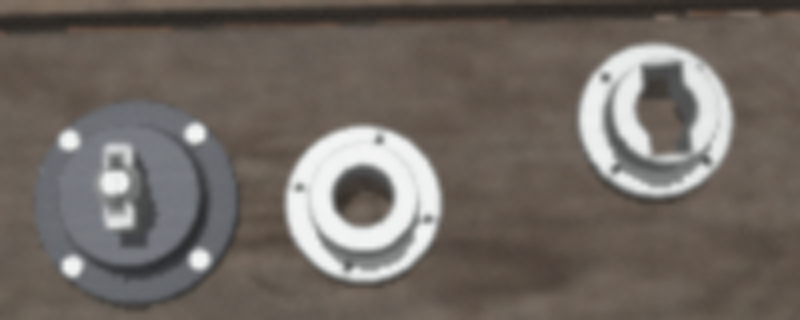

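The crop shows the shaft's keys lying vertically at about (116,185) in the crop. The keyed hub's slot, at about (660,108), leans by only a few degrees.

Run:
```python
from m import *
c=dict(np.load("top0.npz"));P=cloud(c);g=c["pixels"].mean(2)
def pca(q):
    w,v=np.linalg.eigh(np.cov(q.T));return np.degrees(np.arctan(v[1]/v[0])),np.sqrt(w)
v,u=np.mgrid[:384,:512];uv=np.c_[u.ravel(),v.ravel()]
s=np.array([.4549,.0567])
q=P.reshape(-1,3);m=(np.hypot(*(q[:,:2]-s).T)<.03)&(q[:,2]>.06)&(q[:,2]<.1)
print("stub",m.sum(),q[m].mean(0),pca(q[m][:,:2]))
m2=m&(q[:,2]<.08);print("low",m2.sum(),q[m2].mean(0),pca(q[m2][:,:2]))
for n,k in[("keyed",(.4887,-.2009)),("plain",(.4508,-.055))]:
    t=ontop(c,uv,.045)[:,:2]-k;r=np.hypot(*t.T);gg=g.ravel()
    d=(r<.023)&((q[:,2]<.04)|(q[:,2]>.9))
    print(n,d.sum(),t[d].mean(0),pca(t[d]))
    d=(r<.023)&(gg<150)
    print(" bright",d.sum(),t[d].mean(0),pca(t[d]))
    d=(r<.0225)&(r>.0165)&(gg<170);a=np.arctan2(t[d,1],t[d,0]);print(" ends",d.sum(),np.degrees(np.angle(np.exp(2j*a).mean())/2), np.degrees(a).round())
```

```text
stub 198 [0.454006   0.05503209 0.08277919] (array([-88.84645118,   1.15354882]), array([0.00512736, 0.0097866 ]))
low 64 [0.45255347 0.05313925 0.07391026] (array([-89.65640253,   0.34359747]), array([0.00580097, 0.01267335]))
keyed 271 [-4.08941182e-04  3.35214525e-05] (array([-86.43247509,   3.56752491]), array([0.00705604, 0.01170641]))
 bright 271 [ 5.98324061e-05 -8.39166365e-05] (array([-86.04498081,   3.95501919]), array([0.00698231, 0.01171322]))
 ends 69 3.9912289236380407 [  18.   13.    8.    3.   -3.   -8.  -13.  -18.   29.   24.   20.   14.
    9.    3.   -2.   -8.  -14.  -19.  -24.   32.   27.   22.   16.   10.
    4.   -2.   -9.  -15.  -21.  -26.   35.   30.   25.  -29.   39. -143.
  151.  156. -157. -152. -147.  153.  158.  164.  170.  176. -178. -171.
 -166. -160. -155. -150.  160.  165.  171.  176. -178. -173. -167. -162.
 -157. -153.  162.  166.  171.  176. -179. -174. -169.]
plain 195 [-3.42080027e-04 -8.07296768e-05] (array([ 14.85614932, -75.14385068]), array([0.00742023, 0.00760082]))
 bright 185 [0.00023704 0.00012176] (array([ 24.38179951, -65.61820049]), array([0.00727868, 0.00733457]))
 ends 0 nan []<stdin>:16: RuntimeWarning: Mean of empty slice.
  ret = ret.dtype.type(ret / rcount)
```

Run:
```python
from m import *
for n in("top0","scene0"):
    c=dict(np.load(n+".npz"));q=cloud(c).reshape(-1,3);q=q[(c["range_z"]>0).ravel()]
    b=q[(q[:,0]>.3)&(q[:,0]<.6)&(q[:,1]<-.25)&(q[:,1]>-.55)&(q[:,2]>.03)&(q[:,2]<.3)]
    if len(b):print(n,"box",b.min(0),b.max(0))
    for z in(.05,.1,.15,.2,.3):
        p=q[(q[:,0]>.3)&(q[:,0]<.62)&(q[:,1]>.1)&(q[:,1]<.5)&(q[:,2]>z)&(q[:,2]<z+.1)]
        if len(p):print(n,"press",z,p.min(0),p.max(0))
```

```text
top0 box [ 0.37057869 -0.54997175  0.03007564] [ 0.58053291 -0.28544708  0.10244886]
top0 press 0.05 [0.39000478 0.25053358 0.05013731] [0.53885858 0.29324294 0.14952541]
top0 press 0.1 [0.40053143 0.24946353 0.10003275] [0.55905919 0.29324294 0.19996807]
top0 press 0.15 [0.39956028 0.23647955 0.15001823] [0.56284142 0.30173346 0.24996192]
top0 press 0.2 [0.39956028 0.23647955 0.20002218] [0.56284142 0.30173346 0.29650669]
scene0 box [ 0.36906246 -0.54987466  0.03004498] [ 0.54641972 -0.28584577  0.10259812]
scene0 press 0.05 [0.38912843 0.24913314 0.05003404] [0.53498231 0.29710955 0.14999135]
scene0 press 0.1 [0.35193981 0.25016285 0.10001636] [0.55340459 0.49991458 0.19999665]
scene0 press 0.15 [0.34718703 0.24905278 0.15000009] [0.55847104 0.49999457 0.24999512]
scene0 press 0.2 [0.34718703 0.24905278 0.20001115] [0.55847104 0.49999457 0.29999225]
scene0 press 0.3 [0.36890906 0.27089721 0.30001264] [0.53563844 0.32383895 0.39977563]
```

Call:
carry_out:
  motion: "0.02 0.02 0.03 0 0 5 0;0.026 0.027 0 0 0 6 0;0.026 0.027 0 0 0 6 0;0.026 0.027 0 0 0 6 0;0.026 0.027 0 0 0 6 0;0.026 0.027 0 0 0 6 0;0.026 0.027 0 0 0 6 0;0.026 0.027 0 0 0 6 0;0.026 0.027 0 0 0 6 0;0.026 0.027 0 0 0 6 0;0.026 0.027 0 0 0 6 0;0.026 0.028 0 0 0 5.6 0;0 0 0 0 0 0 0;0 0 0 0 0 0 0"

```text
time_s: 1.27
ee_pos: [0.4894, -0.1993, 0.2349]
eef_rot: [-3.141, -0.0, 1.574]
force: [0.2, -0.7, -0.5]
grip_width: 0.0941
grip_force: 0.0
```

Run:
```python
from m import *
c=grab("wrist");save(c,"pics/w1.png",1.2);np.savez("w1.npz",**c);print(c["position"])
P=cloud(c);q=P.reshape(-1,3);k=np.array([.4887,-.2009])
ok=(c["range_z"].ravel()>0)&(np.hypot(*(q[:,:2]-k).T)<.05)
for lo,hi in[(.006,.02),(.038,.05)]:
    p=q[ok&(q[:,2]>lo)&(q[:,2]<hi)]
    if len(p)>50:
        h=cv2.convexHull(p[:,:2].astype(np.float32))[:,0].astype(float);print(lo,len(p),np.median(p[:,2]),circ(h))
```

```text
[ 0.48932614 -0.12127641  0.41489669]
0.006 1339 0.012815345139849443 (array([ 0.48874548, -0.20354616]), np.float64(0.037883551665219596))
0.038 915 0.04552853877990598 (array([ 0.48874392, -0.20349046]), np.float64(0.025875331645533066))
```

View pics/w1.png

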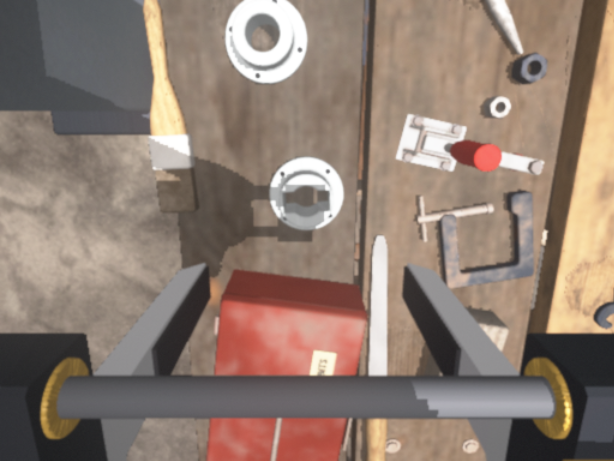

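The wrist view shows the keyed hub at (306,194) with its slot lying across the image, and the plain hub at (265,38). The two hub centre estimates agree to 2.6 mm, so I'll use (0.4887, -0.202).

Call:
carry_out:
  motion: "-0.0007 -0.0028 -0.035 0 0 0 0;0 0 -0.04 0 0 0 0;0 0 -0.04 0 0 0 0;0 0 -0.035 0 0 0 0;0 0 -0.03 0 0 0 0;0 0 -0.02 0 0 0 0;0 0 -0.012 0 0 0 0;0 0 -0.006 0 0 0 0;0 0 0 0 0 0 0;0 0 0 0 0 0 100;0 0 0 0 0 0 255;0 0 0 0 0 0 255;0 0 0 0 0 0 255;0 0 0 0 0 0 255;0 0 0 0 0 0 255;0 0 0 0 0 0 255;0 0 0 0 0 0 255"
  grip_force: 35

```text
time_s: 2.73
ee_pos: [0.4883, -0.2035, 0.0176]
eef_rot: [3.141, 0.0, 1.571]
force: [0.4, 0.7, 2.5]
grip_width: 0.0513
grip_force: 35.0
```

Call:
carry_out:
  motion: "0 0 0.02 0 0 0 255;0 0 0.03 0 0 0 255;0 0 0.03 0 0 0 255;0 0 0.03 0 0 0 255;0 0.015 0.015 0 0 0 255;-0.003 0.025 0 0 0 -1 255;-0.005 0.03 0 0 0 -1 255;-0.006 0.035 0 0 0 -1 255;-0.006 0.035 0 0 0 0 255;-0.005 0.035 0 0 0 0 255;-0.005 0.035 0 0 0 0 255;-0.0038 0.025 0 0 0 0 255;0 0.015 0 0 0 0 255;0 0.0076 0 0 0 0 255;0 0 0 0 0 0 255;0 0 0 0 0 0 255"

```text
time_s: 4.07
ee_pos: [0.4542, 0.0537, 0.1422]
eef_rot: [-3.141, 0.0, 1.519]
force: [0.0, 0.3, -4.9]
grip_width: 0.0511
grip_force: 35.0
```

Run:
```python
from m import *
for n in("top","scene","wrist"):
    c=grab(n);np.savez(n+"2.npz",**c)
    q=cloud(c).reshape(-1,3);k=np.array([.4546,.055])
    ok=(c["range_z"].ravel()>0)&(np.hypot(*(q[:,:2]-k).T)<.05)
    for lo,hi in[(.005,.02),(.037,.043),(.06,.1),(.128,.138),(.16,.172)]:
        p=q[ok&(q[:,2]>lo)&(q[:,2]<hi)]
        if len(p)>50:
            h=cv2.convexHull(p[:,:2].astype(np.float32))[:,0].astype(float);print(n,lo,len(p),np.median(p[:,2]),p.mean(0),circ(h))
    save(c,f"pics/{n}2.png",1)
a=[cv2.imread(f"pics/{n}2.png") for n in("scene","wrist")]
cv2.imwrite("pics/j2.png",cv2.resize(np.hstack(a),(800,300),interpolation=cv2.INTER_AREA))
```

```text
top 0.005 344 0.013255774852243829 [0.45070363 0.02029944 0.01332673] (array([0.45346166, 0.04723195]), np.float64(0.04124092196590372))
scene 0.005 685 0.01447606940241769 [0.44130516 0.07648904 0.01414328] (array([0.45377081, 0.05571411]), np.float64(0.04886047931280137))
scene 0.037 401 0.04124436832072492 [0.44787064 0.06529127 0.04103591] (array([0.4532264 , 0.05570253]), np.float64(0.03361532924013331))
scene 0.06 318 0.07719769267916302 [0.45027928 0.05923766 0.07697035] (array([0.45232976, 0.05598471]), np.float64(0.016315759608484384))
scene 0.128 326 0.13526242863503307 [0.44050437 0.07460343 0.13441419] (array([0.45207063, 0.05463418]), np.float64(0.037911369826417574))
scene 0.16 465 0.16728198405975936 [0.45023682 0.05869678 0.16692018] (array([0.45015626, 0.05307767]), np.float64(0.03269160247254596))
wrist 0.005 2559 0.014083970575834992 [0.4568075  0.0813432  0.01438583] (array([0.45505647, 0.0549503 ]), np.float64(0.04944984252547658))
wrist 0.037 1062 0.0407215948609122 [0.45706064 0.07758982 0.04068867] (array([0.45524723, 0.0549614 ]), np.float64(0.0334905267146529))
wrist 0.128 3218 0.13699860573679026 [0.45531677 0.07155762 0.13609058] (array([0.45464891, 0.06158965]), np.float64(0.032276580594908566))
wrist 0.16 5731 0.16983914341285716 [0.45425633 0.05539286 0.16854097] (array([0.45428618, 0.05448081]), np.float64(0.02838829016534368))
```

View pics/j2.png

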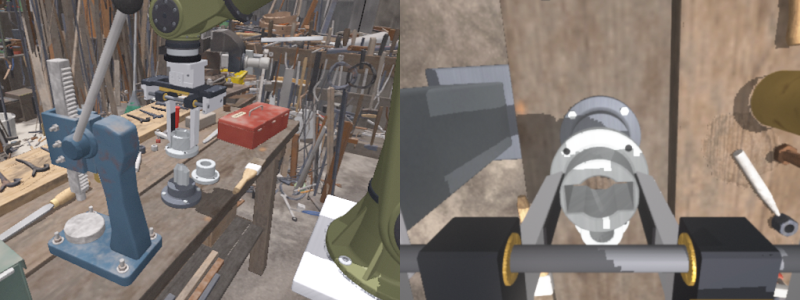

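The wrist view shows the hub centred over the stub with its slot lying across the image. In both cameras the hub is about 1 mm short in x and y, so I'll correct that and lower it, watching the force.

Call:
carry_out:
  motion: "0.001 0.001 -0.012 0 0 0 255;0 0 -0.015 0 0 0 255;0 0 -0.01 0 0 0 255;0 0 -0.007 0 0 0 255;0 0 -0.005 0 0 0 255;0 0 -0.005 0 0 0 255;0 0 -0.005 0 0 0 255;0 0 0 0 0 0 255"

```text
time_s: 4.88
ee_pos: [0.455, 0.055, 0.0828]
eef_rot: [-3.141, 0.0, 1.519]
force: [0.6, -1.1, -3.8]
grip_width: 0.0513
grip_force: 35.0
```

Call:
carry_out:
  motion: "0 0 -0.006 0 0 0 255;0 0 -0.006 0 0 0 255;0 0 -0.005 0 0 0 255;0 0 -0.003 0 0 0 255;0 0 -0.002 0 0 0 255;0 0 -0.001 0 0 0 255;0 0 -0.001 0 0 0 255;0 0 0 0 0 0 255;0 0 0 0 0 0 255"

```text
time_s: 5.63
ee_pos: [0.4554, 0.0551, 0.0596]
eef_rot: [3.141, -0.0, 1.519]
force: [-0.0, 0.8, -3.4]
grip_width: 0.0511
grip_force: 35.0
```

Call:
carry_out:
  motion: "0 0 -0.0007 0 0 0 255;0 0 -0.0007 0 0 0 255;0 0 -0.0006 0 0 0 255;0 0 0 0 0 0 255;0 0 0 0 0 0 255"

```text
time_s: 6.05
ee_pos: [0.4553, 0.0551, 0.0577]
eef_rot: [3.141, -0.0, 1.519]
force: [-3.0, -0.2, 1.7]
grip_width: 0.0517
grip_force: 35.0
```

Contact: the vertical force rose by about 5 N at the expected height. I'll release and back off.

Call:
carry_out:
  motion: "0 0 0 0 0 0 60;0 0 0 0 0 0 0;0 0 0 0 0 0 0;0 0 0 0 0 0 0;0 0 0 0 0 0 0;0 0 0 0 0 0 0;0 0 0.01 0 0 0 0;0 0 0.02 0 0 0 0;0 0 0.03 0 0 0 0;0 0 0.04 0 0 0 0;0 0 0.04 0 0 0 0;-0.02 -0.03 0.02 0 0 0 0;-0.02 -0.04 0 0 0 0 0;-0.02 -0.04 0 0 0 0 0;-0.02 -0.04 0 0 0 0 0;0 -0.04 0 0 0 0 0;0 -0.03 0 0 0 0 0;0 0 0 0 0 0 0;0 0 0 0 0 0 0"

```text
time_s: 7.63
ee_pos: [0.3791, -0.1577, 0.218]
eef_rot: [3.141, 0.0, 1.516]
force: [0.0, 0.3, 0.1]
grip_width: 0.094
grip_force: 0.0
```

Run:
```python
from m import *
for n in("scene","top"):
    c=grab(n);np.savez(n+"3.npz",**c);q=cloud(c).reshape(-1,3);k=np.array([.4546,.055])
    ok=(c["range_z"].ravel()>0)&(np.hypot(*(q[:,:2]-k).T)<.05)
    for lo,hi in[(.048,.058),(.08,.089)]:
        p=q[ok&(q[:,2]>lo)&(q[:,2]<hi)]
        if len(p)>50:
            h=cv2.convexHull(p[:,:2].astype(np.float32))[:,0].astype(float)
            A=np.c_[p[:,:2]-k,np.ones(len(p))]
            print(n,lo,len(p),np.median(p[:,2]),"tilt deg",np.degrees(np.linalg.lstsq(A,p[:,2],rcond=None)[0][:2]),circ(h))
    x=c["pixels"][180:290,170:300] if n=="scene" else c["pixels"][170:250,150:350]
    cv2.imwrite(f"pics/{n}3.png",cv2.resize(x[:,:,::-1],(520,440) if n=="scene" else (800,320),interpolation=cv2.INTER_CUBIC))
print(ctrl.get_obs()["force"])
```

```text
scene 0.048 414 0.053312691590467726 tilt deg [ 0.91854322 -1.75310146] (array([0.45316358, 0.05656773]), np.float64(0.03742520779834271))
scene 0.08 333 0.08554667875588157 tilt deg [ 1.05855364 -1.70027277] (array([0.45353997, 0.05610572]), np.float64(0.026028941350721823))
top 0.048 604 0.051879974643156246 tilt deg [-0.09274297 -0.26267273] (array([0.45495323, 0.05734063]), np.float64(0.03764719086878681))
top 0.08 444 0.08453562466114978 tilt deg [-0.0805409  -0.09608283] (array([0.45497775, 0.05733865]), np.float64(0.02574096448101083))
[-0.76840917 -0.33818273  0.23599178]
```

View pics/scene3.png

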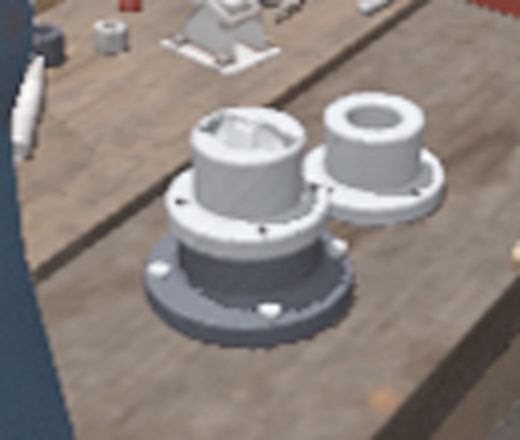

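View pics/top3.png

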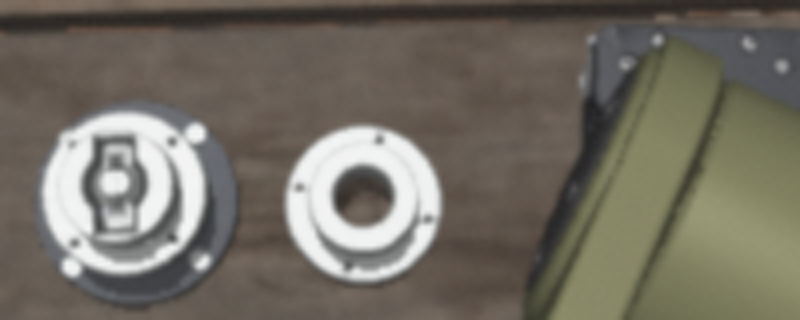

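The hub sits flat and home: its top is at about 85 mm and its flange top at about 52 mm, both as expected. In the top crop the keys sit inside the slot at (116,183), and the plain hub has not moved from (363,195).

```bash
python3 -c "
from station import ctrl
print(ctrl.hand_in())"
```

```text
the job is handed in; nothing more can be done
None
```

The keyed hub is on the drive stub, fully home and flat on the shoulder with its keyways over the keys; I let go of it there, left the plain hub where it was, and handed the job in after about 8 s of robot time.

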